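# Hand up the fullest coin tin

### The arm

A 6-joint arm with a two-finger parallel gripper is mounted at the origin on the work surface. World frame = base frame: x ahead of the robot, y to its left, z up, the work surface at z = 0. Lengths are in m, angles in degrees, forces in N, time in s.
With the tool pointing down it reaches from about 0.35 to 0.875 m from the base axis. Payload 4.2 kg.
Tool frame: the origin (TCP) lies between the finger pads; the fingertips stand 17 mm ahead of it and the grasp point (between the pads) lies 2 mm behind it; z points along the fingers, y is the line along which they close (so a half turn about z gives the same grasp; the last joint's range is limited). The gripper opens to 87 mm and grips with 3 to 60 N. Pads are 19 mm wide; open, the fingers measure 117 mm over their backs; the gripper's body (75 mm by 190 mm) begins 51 mm behind the grasp point.
Start: joints at [87.582, 22.042, 0.453, 0, -68.411, -14.817], TCP at [0.185, 0.597, 0.24] pointing down, gripper open.
Joint ranges: [-179.83, 179.83], [-69.29, 118.12], [-61.27, 80.66], [-181.25, 117.63], [-171.15, -9.14], [-177.46, 177.46]. Speed limits (degrees/s): [159.86, 159.86, 180, 180, 180, 180].

### API

Orientations are given as a 3x3 rotation matrix whose columns are the frame's x, y, z axes.
In Python, from station import sense, capture, r, masks_of gives the robot as it stands.
- The arm moves only by the tool apply_moves, never from a script. Its argument "steps" is a list that holds one entry, the list of rows, each a list of 7 numbers: the opening, from 0 (shut) to 1 (fully open), then the shift along the tool's x, y, z in mm, then the turn, a rotation vector about the tool's x, y, z in rad. A call has 1 to 12 rows; each row shifts and turns the commanded pose from where the row before left it, along the tool's axes as they then stand; what a row does not reach is not made up. A row lasts 1/8 s, in which the tool goes at most 62.5 mm and 10.7 degrees, less where a joint would pass 70% of its speed; a pose out of reach is approached as far as the arm can. A call with a gripper value outside its range is refused whole. The fingers move at their own pace and stop on an object; the grip force is fixed at half the most. Time passes only in rows, so rows that do not move let the fingers close. It gives the time, the measured TCP pose, the force and the opening at its end, in the units of the state.
- sense(): the state, without advancing time (a new reading comes with each control period).
- capture(name): name is "scene" or "top"; returns a dict with "color" (400x640x3 uint8, red, green, blue), "vfov" (degrees; the focal length in pixels is half the picture's height over the tangent of half this angle, whatever the lens; pixels are square), "cx", "cy" (the principal point, pixels), "T" (4x4, takes a point from camera to world coordinates). Camera axes: x right, y down, z forward; pixel columns grow to the right and rows downward; lengths in m; the calibration is good to about 2 mm. A picture is of the moment at which its call begins. There is no depth.
- r.finish_job(): hands the job in, once; it reports no verdict.
Trained networks look in a picture, given as the dict that the camera call returned (one of the last four; its "shot" number tells which), for a name from the list of things; names that differ only in an ending like _2 or _b are one class to them, and where a whole thing is asked for, a point or a joint stands for the part that bears it (a point fixed in the world has none). Each returns a list of dicts, best first, with "confidence" (0 to 1); they miss things now and then, are a little off and sometimes report something else, mostly with a low value. They report only what shows in the picture. A call takes as long as a camera call.
- masks_of(picture, thing): "pixels" (400x640 bool, what is visible of it) and "box" ([left, top, width, height] in pixels, round what is visible of it).
The state is a dict: "time_s": time; "joints": joint angles; "joint_velocities": joint speeds; "effort": joint torques, N m; "tcp_pos": TCP position; "ee_rot": TCP orientation; "wrist_force": force on the tool from outside, world axes, zero at the start; "moment": the same for the moment, N m; "gripper_width": opening from 0.0 (shut) to 1.0 (fully open).
Only numpy, scipy, OpenCV 4.12 (cv2) and the standard library are available. Lean on these libraries where they do the work, as an engineer would, in place of code of your own. Each camera call takes 0.05 s, during which the arm holds its last target. There are 200 camera calls.

### The job

The till is short of change: heft the three identical closed coin tins one after another from left to right, lifting each a few centimetres clear of the counter and setting it gently back, standing where it stood, to feel which is the heaviest. Then hold the heaviest one up, upright and still, at least 15 cm above the counter and touching nothing else, with the other two tins standing in their places (if the heaviest is the last you heft, simply keep hold of it). Do not knock the tins over or disturb the other goods on the counter; the program finishes while still holding the tin up.

Things in the scene. Friction and masses are not known exactly. Their poses are not given: they have to be found in the camera images.
- tin_left: left of three identical-looking closed round tins of coins, red with a yellow band and flat aluminium lid (fixed on, as wide as the body): a stiff cylinder 64 mm across, 96 mm tall, upright; origin at the centre of its underside, z up. Left means +y, seen from the robot; the tins keep this order, 80 mm or more apart, with only the pen and a matchbox (both low) between them
- tin_middle: middle of three identical-looking closed round tins of coins, red with a yellow band and flat aluminium lid (fixed on, as wide as the body): a stiff cylinder 64 mm across, 96 mm tall, upright; origin at the centre of its underside, z up. The tins weigh 0.2 to 0.8 kg, the heaviest at least 0.1 kg more than the next; which one it is changes every time and cannot be seen
- tin_right: right of three identical-looking closed round tins of coins, red with a yellow band and flat aluminium lid (fixed on, as wide as the body): a stiff cylinder 64 mm across, 96 mm tall, upright; origin at the centre of its underside, z up. Any of the tins is carried without slipping by a grip of 30 N across the diameter near its top; the coins lie in its lower half
- counter: the white shop counter, its top is the work surface at z = 0, 1260 x 1500 mm; fixed; origin at the centre of its top
- register: grey and white electronic cash register at the right side, 405 deep x 330 wide x 250 mm tall including its paper slip, keyboard side to the robot; fixed; origin under the middle of its left side
- crate: slatted wooden crate with six bottles at the left far side, 300 x 220 mm, 265 mm tall to the bottle caps; fixed; origin under the middle of its right side
- wine_bottle: green bottle standing at the far left, 74 mm diameter, 300 mm tall; loose; origin under its centre
- mug: white mug at the far side, 80 mm diameter, 90 mm tall, handle at its +y; loose; origin under its centre
- fish_can: flat blue and silver can at the far side, 86 mm diameter, 36 mm tall; loose; origin under its centre
- calculator: grey pocket calculator near the robot at the right, 145 x 95 x 22 mm; loose; origin under its centre
- pen: blue ballpoint pen lying between the left and middle tins, 152 mm long along its x, 10 mm thick; loose; origin under its middle
- stapler: red and black stapler near the robot at the left, 135 mm long along its x, 36 mm wide, 44 mm tall; loose; origin under its middle
- matchbox: yellow matchbox lying between the middle and right tins, 55 x 36 x 16 mm; loose; origin under its middle
- soap: green wrapped bar of soap at the far side, 58 x 88 x 35 mm; loose; origin under its middle

How it is judged (in metres and radians):
On the way, in this order (a step that is already met when the one before it is completed fails the run):
1. the left tin is held in the fingers, lifted clear of the counter (2 cm or more) (height (world z) of tin_left above 0.02 m and contact force between the fingers and tin_left above 1 N and contact force between tin_left and counter below 0.1 N), for 0.2 s.
2. the middle tin is held in the fingers, lifted clear of the counter (2 cm or more) (height (world z) of tin_middle above 0.02 m and contact force between the fingers and tin_middle above 1 N and contact force between tin_middle and counter below 0.1 N), for 0.2 s.
3. the right tin is held in the fingers, lifted clear of the counter (2 cm or more) (height (world z) of tin_right above 0.02 m and contact force between the fingers and tin_right above 1 N and contact force between tin_right and counter below 0.1 N), for 0.2 s.
At the end, for the whole second after the job is handed in: the heaviest tin is gripped, over 14 cm above the counter, within 0.3 rad of upright, under 4 cm/s, touching no other thing; the two lighter tins (under 5.45 N on the counter) stand there at rest, released, within 0.1 rad of upright and 4 cm of where they started (((height (world z) of tin_left above 0.14 m and angle between tin_left's own z axis and vertical below 0.3 rad and linear speed of tin_left below 0.04 m/s and contact force between the fingers and tin_left above 1 N and (contact force between tin_left and counter below 0.2 N and contact force between tin_left and register below 0.2 N and contact force between tin_left and crate below 0.2 N and contact force between tin_left and wine_bottle below 0.2 N) and (contact force between tin_middle and counter between 0.5 and 5.45 N and angle between tin_middle's own z axis and vertical below 0.1 rad and distance of tin_middle from where it was at the start of the episode below 0.04 m and linear speed of tin_middle below 0.02 m/s and contact force between tin_middle and the arm below 0.2 N and contact force between tin_middle and the fingers below 0.2 N) and (contact force between tin_right and counter between 0.5 and 5.45 N and angle between tin_right's own z axis and vertical below 0.1 rad and distance of tin_right from where it was at the start of the episode below 0.04 m and linear speed of tin_right below 0.02 m/s and contact force between tin_right and the arm below 0.2 N and contact force between tin_right and the fingers below 0.2 N)) or (height (world z) of tin_middle above 0.14 m and angle between tin_middle's own z axis and vertical below 0.3 rad and linear speed of tin_middle below 0.04 m/s and contact force between the fingers and tin_middle above 1 N and (contact force between tin_middle and counter below 0.2 N and contact force between tin_middle and register below 0.2 N and contact force between tin_middle and crate below 0.2 N and contact force between tin_middle and wine_bottle below 0.2 N) and (contact force between tin_left and counter between 0.5 and 5.45 N and angle between tin_left's own z axis and vertical below 0.1 rad and distance of tin_left from where it was at the start of the episode below 0.04 m and linear speed of tin_left below 0.02 m/s and contact force between tin_left and the arm below 0.2 N and contact force between tin_left and the fingers below 0.2 N) and (contact force between tin_right and counter between 0.5 and 5.45 N and angle between tin_right's own z axis and vertical below 0.1 rad and distance of tin_right from where it was at the start of the episode below 0.04 m and linear speed of tin_right below 0.02 m/s and contact force between tin_right and the arm below 0.2 N and contact force between tin_right and the fingers below 0.2 N)) or (height (world z) of tin_right above 0.14 m and angle between tin_right's own z axis and vertical below 0.3 rad and linear speed of tin_right below 0.04 m/s and contact force between the fingers and tin_right above 1 N and (contact force between tin_right and counter below 0.2 N and contact force between tin_right and register below 0.2 N and contact force between tin_right and crate below 0.2 N and contact force between tin_right and wine_bottle below 0.2 N) and (contact force between tin_left and counter between 0.5 and 5.45 N and angle between tin_left's own z axis and vertical below 0.1 rad and distance of tin_left from where it was at the start of the episode below 0.04 m and linear speed of tin_left below 0.02 m/s and contact force between tin_left and the arm below 0.2 N and contact force between tin_left and the fingers below 0.2 N) and (contact force between tin_middle and counter between 0.5 and 5.45 N and angle between tin_middle's own z axis and vertical below 0.1 rad and distance of tin_middle from where it was at the start of the episode below 0.04 m and linear speed of tin_middle below 0.02 m/s and contact force between tin_middle and the arm below 0.2 N and contact force between tin_middle and the fingers below 0.2 N)))); the arm keeps its last pose, push and grip.
It fails at once if a tin is tipped over (more than 0.6 rad) (angle between any of tin_left, tin_middle, tin_right's own z axis and vertical above 0.6 rad).
It fails at once if a tin is dropped or slammed onto the counter (more than 80 N) (contact force between any of tin_left, tin_middle, tin_right and counter above 80 N).
It fails at once if one of the other goods on the counter is pushed more than 3 cm or tipped over (distance of any of wine_bottle, mug, fish_can, calculator, pen, stapler, soap, matchbox from where it was at the start of the episode above 0.03 m or angle between any of wine_bottle, mug, fish_can, calculator, pen, stapler, soap, matchbox's own z axis and vertical above 0.6 rad).
It also fails if it takes over 70 s, if anything falls off the work surface, if the arm or the gripper's body presses on something with over 40 N, if the wrist force passes 120 N, or if a joint passes its speed limit or range.

## Working session

There is one attempt and no reset: what is moved stays moved. The work goes in short steps, Python scripts to look and compute and a tool call to move; the robot and the scene stay as the last step left them, time stands still between calls to the robot, and variables do not carry over. Pictures are saved under pics/ and viewed, on a budget of 10 in all, crops included, one or two more only if the job needs it, and the job is handed in when it is done.

Besides the shell and the picture viewer there is one more tool, called after "Emit:" by a JSON object that holds its "name" and its "arguments", one argument or row to a line. apply_moves: Moves the arm, as the interface text tells. Its arguments: {"type":"object","properties":{"steps":{"type":"array","items":{"type":"array","items":{"type":"array","items":{"type":"number"}}}}},"required":["steps"]}

```bash
mkdir -p pics; ls; python3 - <<'E'
from station import *
import cv2,numpy as np
s=sense(); print({k:np.round(v,3).tolist() for k,v in s.items()})
for n in("scene","top"):
    p=capture(n); cv2.imwrite(f"pics/{n}0.png",p["color"][:,:,::-1]); print(n,p["vfov"],p["cx"],p["cy"],np.round(p["T"],4).tolist())
    for t in("tin_left","tin_middle","tin_right","pen","matchbox"):
        print(t,[(round(m["confidence"],2),m["box"],int(m["pixels"].sum())) for m in masks_of(p,t)][:4])
E
```

```text
pics
{'time_s': 0.0, 'joints': [87.581, 22.091, 0.38, -0.028, -68.413, -14.818], 'joint_velocities': [-0.07, -0.019, 0.044, -0.034, 0.076, 0.024], 'effort': [-0.0, -39.066, 18.74, 4.22, 0.011, -0.0], 'tcp_pos': [0.185, 0.596, 0.238], 'ee_rot': [[0.955, -0.297, -0.001], [-0.297, -0.955, -0.002], [0.0, 0.002, -1.0]], 'wrist_force': [0.137, 0.672, 0.542], 'moment': [0.021, 0.029, -0.01], 'gripper_width': 1.001}
scene 55.89035883165215 323.6514406244824 199.11797337576527 [[-0.1192, 0.8155, -0.5664, 1.1837], [0.9928, 0.1065, -0.0557, 0.1141], [0.0149, -0.5689, -0.8223, 0.9177], [0.0, 0.0, 0.0, 1.0]]
tin_left [(0.79, [375.7, 172.5, 26.6, 42.5], 799), (0.62, [213.9, 223.5, 36.8, 50.8], 1219)]
tin_middle [(0.66, [294.3, 166.7, 29.9, 32.1], 790)]
tin_right [(0.93, [217.8, 173.8, 23.9, 37.9], 771)]
pen [(0.54, [338.5, 183.8, 3.8, 35.3], 126)]
matchbox [(0.71, [261.3, 183.7, 19.9, 15.5], 241)]
top 42.57781212404514 321.34794071767897 195.92546035239317 [[0.0019, -0.9881, 0.1536, 0.3434], [-1.0, -0.003, -0.007, 0.0584], [0.0074, -0.1536, -0.9881, 1.3672], [0.0, 0.0, 0.0, 1.0]]
tin_left [(0.97, [233.5, 191.0, 33.6, 27.7], 651)]
tin_middle [(0.73, [328.5, 188.0, 23.4, 30.3], 581)]
tin_right [(0.86, [407.6, 162.7, 24.9, 35.4], 732)]
pen [(0.73, [297.5, 173.1, 3.8, 50.6], 154), (0.16, [421.6, 242.2, 41.2, 59.1], 2148)]
matchbox [(0.52, [373.0, 194.1, 15.3, 22.1], 305)]
```

View pics/scene0.png

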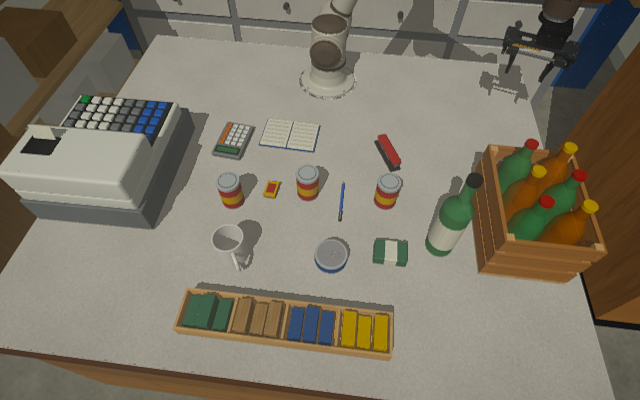

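View pics/top0.png

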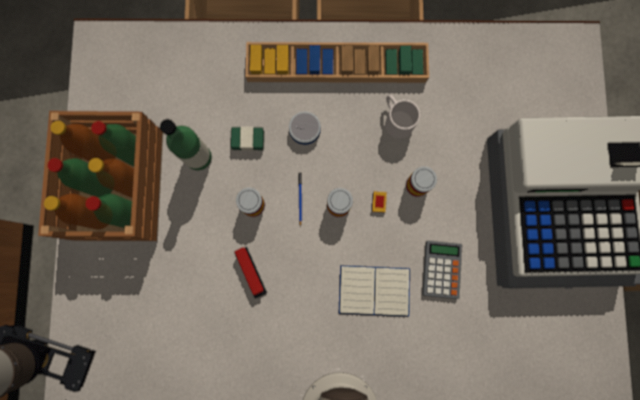

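The scene picture shows the tins at about (230,190), (308,183), (388,190). In the top picture their lids are at about (249,200), (340,202) and (423,180). The gripper is at bottom left. Next I'll fit a cylinder silhouette to the masks in both views.

```bash
cat > h.py <<'E'
from station import *
import cv2,numpy as np
from scipy.optimize import minimize
def proj(p,X):
    T=p["T"];c=(np.asarray(X)-T[:3,3])@T[:3,:3];f=200/np.tan(np.radians(p["vfov"]/2))
    return c[:,:2]/c[:,2:]*f+[p["cx"],p["cy"]]
def ray(p,uv,z):
    T=p["T"];f=200/np.tan(np.radians(p["vfov"]/2))
    d=T[:3,:3]@np.array([(uv[0]-p["cx"])/f,(uv[1]-p["cy"])/f,1]);o=T[:3,3]
    return (o+d*(z-o[2])/d[2])
a=np.linspace(0,2*np.pi,40,endpoint=False)
def cyl(x,y,z0=0,h=.096,r=.032):
    return np.array([[x+r*np.cos(t),y+r*np.sin(t),z] for z in(z0,z0+h) for t in a])
def sil(p,X,S=4):
    m=np.zeros((400*S,640*S),np.uint8);h=cv2.convexHull(np.float32(proj(p,X)*S+S/2-.5).reshape(-1,1,2))
    cv2.fillConvexPoly(m,np.int32(np.round(h)),1);return m
E
python3 - <<'E'
from h import *
P={n:capture(n) for n in("scene","top")}
crops=[]
ov={n:cv2.resize(P[n]["color"][:,:,::-1],None,fx=4,fy=4,interpolation=cv2.INTER_CUBIC) for n in P}
for t,px in(("tin_left",(249,200)),("tin_middle",(340,202)),("tin_right",(423,180))):
    g=ray(P["top"],px,.096)[:2]; M={}
    for n in P:
        c=proj(P[n],[[*g,.05]])[0]
        for nm in("tin_left","tin_middle","tin_right"):
            for m in masks_of(P[n],nm):
                b=m["box"]
                if np.hypot(b[0]+b[2]/2-c[0],b[1]+b[3]/2-c[1])<12 and n not in M: M[n]=m
    def cost(q,ns):
        s=0
        for n in ns:
            k=cv2.resize(M[n]["pixels"].astype(np.uint8),None,fx=4,fy=4,interpolation=cv2.INTER_NEAREST)
            z=sil(P[n],cyl(*q)); s+=1-(k&z).sum()/(k|z).sum()
        return s
    print(t,"guess",g.round(4),list(M))
    for ns in(["top"],["scene"],["top","scene"]):
        ns=[n for n in ns if n in M]
        if not ns: continue
        o=minimize(cost,g,args=(ns,),method="Nelder-Mead",options=dict(initial_simplex=[g,g+[.015,0],g+[0,.015]],xatol=3e-4,fatol=1e-4)); print(ns,o.x.round(4),round(o.fun,3))
    for n in P:
        for z0 in(0,.096):
            q=proj(P[n],[[o.x[0]+.032*np.cos(u),o.x[1]+.032*np.sin(u),z0] for u in a])*4+1.5
            cv2.polylines(ov[n],[np.int32(q)],True,(0,255,0),1)
        c=np.int32(proj(P[n],[[*o.x,.05]])[0]*4); crops.append(ov[n][c[1]-130:c[1]+130,c[0]-130:c[0]+130])
cv2.imwrite("pics/fit.png",np.vstack([np.hstack(crops[0::2]),np.hstack(crops[1::2])]))
for t in("pen","matchbox"):
    for n in P:
        m=masks_of(P[n],t)
        if m:
            r_=cv2.minAreaRect(np.argwhere(m[0]["pixels"])[:,::-1].astype(np.float32)); print(t,n,[ray(P[n],c,.008)[:2].round(3).tolist() for c in cv2.boxPoints(r_)])
E
```

```text
tin_left guess [0.5303 0.2303] ['scene', 'top']
['top'] [0.5319 0.2321] 0.032
['scene'] [0.5378 0.2297] 0.077
['top', 'scene'] [0.5326 0.2312] 0.15
tin_middle guess [0.5259 0.0027] ['scene', 'top']
['top'] [0.5314 0.0034] 0.034
['scene'] [0.5354 0.0016] 0.033
['top', 'scene'] [0.5325 0.0019] 0.126
tin_right guess [ 0.5825 -0.2069] ['scene', 'top']
['top'] [ 0.5878 -0.2108] 0.045
['scene'] [ 0.5922 -0.2098] 0.056
['top', 'scene'] [ 0.5887 -0.2108] 0.136
pen top [[0.484, 0.108], [0.62, 0.109], [0.62, 0.104], [0.484, 0.103]]
matchbox scene [[0.569, -0.128], [0.505, -0.127], [0.513, -0.087], [0.577, -0.089]]
matchbox top [[0.515, -0.082], [0.574, -0.089], [0.57, -0.13], [0.511, -0.123]]
```

View pics/fit.png

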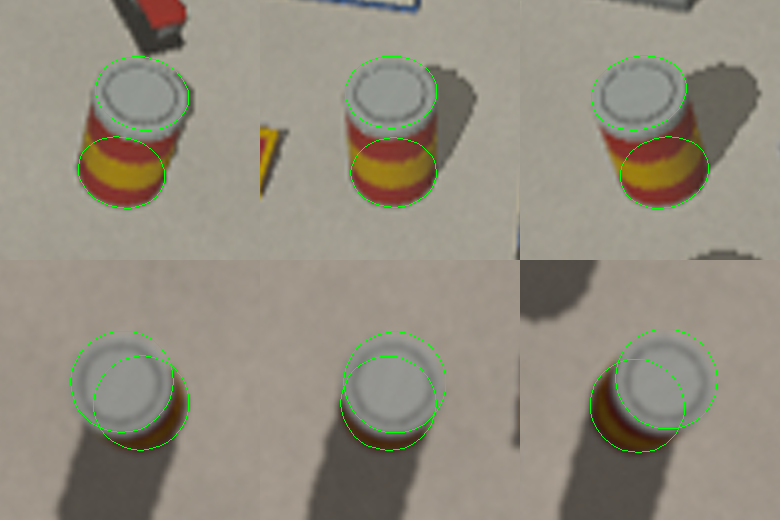

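The fits agree to within about 4 mm between the views, at left (0.533, 0.231), middle (0.533, 0.002) and right (0.589, -0.211). First I'll square the tool to the world axes. Then I'll swing in around the crate.

Emit:
{"name": "apply_moves", "arguments": {
  "steps": [
    [[1,0,0,0,0,0,-0.151],[1,0,0,0,0,0,-0.151],[1,10,24,0,0,0,0],[1,20,46,0,0,0,0],[1,20,48,0,0,0,0],[1,20,48,0,0,0,0],[1,20,48,0,0,0,0],[1,20,48,0,0,0,0],[1,10,24,0,0,0,0],[1,0,0,0,0,0,0],[1,0,0,0,0,0,0]]
  ]
}}

```text
time_s: 3.18
tcp_pos: [0.3056, 0.3117, 0.2398]
ee_rot: [[1.0, 0.001, 0.0], [0.001, -1.0, 0.001], [0.0, -0.001, -1.0]]
wrist_force: [-0.6, 0.3, 0.3]
gripper_width: 1.0
```

Emit:
{"name": "apply_moves", "arguments": {
  "steps": [
    [[1,20,8,0,0,0,0],[1,40,14,0,0,0,0],[1,45,16,0,0,0,0],[1,45,16,0,0,0,0],[1,40,14,0,0,0,0],[1,25,9,0,0,0,0],[1,12,4,10,0,0,0],[1,0,0,30,0,0,0],[1,0,0,30,0,0,0],[1,0,0,20,0,0,0],[1,0,0,10,0,0,0],[1,0,0,0,0,0,0]]
  ]
}}

```text
time_s: 4.68
tcp_pos: [0.532, 0.2307, 0.1388]
ee_rot: [[1.0, 0.002, -0.001], [0.002, -1.0, -0.001], [-0.001, 0.001, -1.0]]
wrist_force: [-0.4, -0.0, 0.4]
gripper_width: 0.999
```

```bash
python3 - <<'E'
from h import *
cr=[]
for n,c in(("scene",(388,185)),("top",(249,195))):
    p=capture(n); im=cv2.resize(p["color"][:,:,::-1],None,fx=4,fy=4)
    cr.append(im[c[1]*4-240:c[1]*4+240,c[0]*4-190:c[0]*4+190])
cv2.imwrite("pics/l1.png",np.hstack(cr)); print(sense()["tcp_pos"])
E
```

```text
[0.53293458 0.23099951 0.1402866 ]
```

View pics/l1.png

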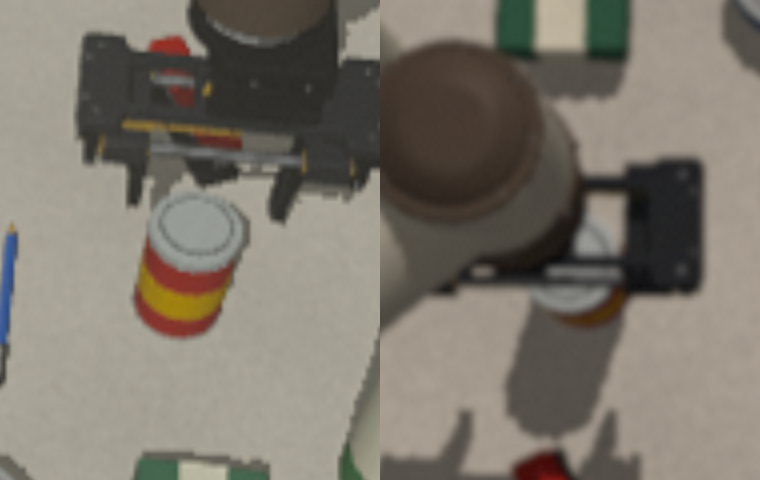

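The fingers straddle the tin: tips at crop pixels (135,205) and (280,218), lid centre near (197,225). I'll descend and grip.

Emit:
{"name": "apply_moves", "arguments": {
  "steps": [
    [[1,0,0,14,0,0,0],[1,0,0,18,0,0,0],[1,0,0,18,0,0,0],[1,0,0,12,0,0,0],[1,0,0,4,0,0,0],[1,0,0,0,0,0,0],[1,0,0,0,0,0,0]]
  ]
}}

```text
time_s: 5.65
tcp_pos: [0.533, 0.2306, 0.0742]
ee_rot: [[1.0, 0.001, 0.001], [0.001, -1.0, 0.001], [0.001, -0.001, -1.0]]
wrist_force: [0.1, -0.7, 0.9]
gripper_width: 1.002
```

Emit:
{"name": "apply_moves", "arguments": {
  "steps": [
    [[0,0,0,0,0,0,0],[0,0,0,0,0,0,0],[0,0,0,0,0,0,0],[0,0,0,0,0,0,0],[0,0,0,0,0,0,0],[0,0,0,0,0,0,0],[0,0,0,0,0,0,0],[0,0,0,0,0,0,0]]
  ]
}}

```text
time_s: 6.65
tcp_pos: [0.5326, 0.2302, 0.0737]
ee_rot: [[1.0, 0.001, 0.0], [0.001, -1.0, -0.0], [0.0, 0.0, -1.0]]
wrist_force: [0.1, -2.5, 3.0]
gripper_width: 0.728
```

Emit:
{"name": "apply_moves", "arguments": {
  "steps": [
    [[0,0,0,-3,0,0,0],[0,0,0,-7,0,0,0],[0,0,0,-10,0,0,0],[0,0,0,-10,0,0,0],[0,0,0,-10,0,0,0],[0,0,0,-7,0,0,0],[0,0,0,-3,0,0,0],[0,0,0,0,0,0,0],[0,0,0,0,0,0,0],[0,0,0,0,0,0,0],[0,0,0,0,0,0,0],[0,0,0,0,0,0,0]]
  ]
}}

```text
time_s: 8.15
tcp_pos: [0.5325, 0.2303, 0.1234]
ee_rot: [[1.0, 0.001, -0.0], [0.001, -1.0, -0.0], [-0.0, 0.0, -1.0]]
wrist_force: [-0.0, -0.3, -3.4]
gripper_width: 0.73
```

```bash
cat > w.py <<'E'
from h import *
L=[]
for i in range(8): p=capture("scene"); s=sense(); L.append([*s["wrist_force"],*s["effort"],*s["tcp_pos"],s["gripper_width"]])
L=np.array(L); print(L.mean(0).round(3).tolist(),L.std(0).round(2)[:3])
E
python3 w.py
```

```text
[0.027, 0.019, -2.924, -0.0, -39.127, 16.645, 3.813, 0.079, 0.0, 0.533, 0.23, 0.124, 0.73] [0.52 0.54 0.48]
```

Left is about 2.9 N. Setting it back, releasing and rising.

Emit:
{"name": "apply_moves", "arguments": {
  "steps": [
    [[0,0,0,6,0,0,0],[0,0,0,11,0,0,0],[0,0,0,11,0,0,0],[0,0,0,9,0,0,0],[0,0,0,5,0,0,0],[0,0,0,3,0,0,0],[0,0,0,2,0,0,0],[0,0,0,1,0,0,0],[0,0,0,1,0,0,0],[0,0,0,1,0,0,0],[0,0,0,0,0,0,0],[0,0,0,0,0,0,0]]
  ]
}}

```text
time_s: 10.05
tcp_pos: [0.5327, 0.2304, 0.0737]
ee_rot: [[1.0, 0.001, 0.0], [0.001, -1.0, 0.0], [0.0, -0.0, -1.0]]
wrist_force: [0.8, 0.3, -2.2]
gripper_width: 0.732
```

Emit:
{"name": "apply_moves", "arguments": {
  "steps": [
    [[1,0,0,0,0,0,0],[1,0,0,0,0,0,0],[1,0,0,0,0,0,0],[1,0,0,0,0,0,0],[1,0,0,0,0,0,0],[1,0,0,0,0,0,0],[1,0,0,0,0,0,0]]
  ]
}}

```text
time_s: 10.92
tcp_pos: [0.5326, 0.2304, 0.0735]
ee_rot: [[1.0, 0.001, -0.0], [0.001, -1.0, -0.0], [-0.0, 0.0, -1.0]]
wrist_force: [-0.7, 0.0, -0.8]
gripper_width: 1.0
```

Emit:
{"name": "apply_moves", "arguments": {
  "steps": [
    [[1,0,0,-6,0,0,0],[1,0,0,-12,0,0,0],[1,0,0,-20,0,0,0],[1,0,0,-22,0,0,0],[1,0,10,-20,0,0,0],[1,0,25,0,0,0,0],[1,0,45,0,0,0,0],[1,0,48,0,0,0,0],[1,0,45,0,0,0,0],[1,0,35,0,0,0,0],[1,0,20,0,0,0,0],[1,0,0,0,0,0,0]]
  ]
}}

```text
time_s: 12.42
tcp_pos: [0.5324, 0.0009, 0.1532]
ee_rot: [[1.0, -0.001, -0.001], [-0.001, -1.0, -0.0], [-0.001, 0.0, -1.0]]
wrist_force: [0.0, -0.8, -0.0]
gripper_width: 1.002
```

Emit:
{"name": "apply_moves", "arguments": {
  "steps": [
    [[1,0,0,10,0,0,0],[1,0,0,20,0,0,0],[1,0,0,20,0,0,0],[1,0,0,16,0,0,0],[1,0,0,10,0,0,0],[1,0,0,4,0,0,0],[1,0,0,0,0,0,0],[1,0,0,0,0,0,0]]
  ]
}}

```text
time_s: 13.42
tcp_pos: [0.5333, 0.0025, 0.0741]
ee_rot: [[1.0, 0.001, 0.001], [0.001, -1.0, 0.0], [0.001, -0.0, -1.0]]
wrist_force: [-0.3, -0.9, 0.5]
gripper_width: 1.002
```

Emit:
{"name": "apply_moves", "arguments": {
  "steps": [
    [[0,0,0,0,0,0,0],[0,0,0,0,0,0,0],[0,0,0,0,0,0,0],[0,0,0,0,0,0,0],[0,0,0,0,0,0,0],[0,0,0,0,0,0,0],[0,0,0,0,0,0,0],[0,0,0,0,0,0,0]]
  ]
}}

```text
time_s: 14.42
tcp_pos: [0.533, 0.0018, 0.074]
ee_rot: [[1.0, 0.002, 0.0], [0.002, -1.0, -0.001], [0.0, 0.001, -1.0]]
wrist_force: [-0.1, -5.7, 5.3]
gripper_width: 0.731
```

Emit:
{"name": "apply_moves", "arguments": {
  "steps": [
    [[0,0,0,-3,0,0,0],[0,0,0,-7,0,0,0],[0,0,0,-10,0,0,0],[0,0,0,-10,0,0,0],[0,0,0,-10,0,0,0],[0,0,0,-7,0,0,0],[0,0,0,-3,0,0,0],[0,0,0,0,0,0,0],[0,0,0,0,0,0,0],[0,0,0,0,0,0,0],[0,0,0,0,0,0,0],[0,0,0,0,0,0,0]]
  ]
}}

```text
time_s: 15.92
tcp_pos: [0.5328, 0.0023, 0.1235]
ee_rot: [[1.0, 0.001, -0.0], [0.001, -1.0, -0.0], [-0.0, 0.0, -1.0]]
wrist_force: [-1.1, 0.8, -3.6]
gripper_width: 0.727
```

```bash
python3 w.py
```

```text
[0.1, -0.022, -4.115, -0.0, -35.584, 16.463, 3.815, 0.076, 0.0, 0.533, 0.002, 0.124, 0.73] [0.61 0.4  0.36]
```

Emit:
{"name": "apply_moves", "arguments": {
  "steps": [
    [[0,0,0,6,0,0,0],[0,0,0,11,0,0,0],[0,0,0,11,0,0,0],[0,0,0,9,0,0,0],[0,0,0,5,0,0,0],[0,0,0,3,0,0,0],[0,0,0,2,0,0,0],[0,0,0,1,0,0,0],[0,0,0,1,0,0,0],[0,0,0,1,0,0,0],[0,0,0,0,0,0,0],[0,0,0,0,0,0,0]]
  ]
}}

```text
time_s: 17.82
tcp_pos: [0.5331, 0.0024, 0.074]
ee_rot: [[1.0, 0.001, 0.001], [0.001, -1.0, 0.0], [0.001, -0.0, -1.0]]
wrist_force: [-1.3, -0.9, 0.2]
gripper_width: 0.729
```

Emit:
{"name": "apply_moves", "arguments": {
  "steps": [
    [[1,0,0,0,0,0,0],[1,0,0,0,0,0,0],[1,0,0,0,0,0,0],[1,0,0,0,0,0,0],[1,0,0,0,0,0,0],[1,0,0,0,0,0,0],[1,0,0,0,0,0,0]]
  ]
}}

```text
time_s: 18.7
tcp_pos: [0.5329, 0.0024, 0.0735]
ee_rot: [[1.0, 0.001, 0.0], [0.001, -1.0, -0.0], [0.0, 0.0, -1.0]]
wrist_force: [-0.5, 0.5, 0.1]
gripper_width: 0.999
```

Middle is about 4.1 N. Next is the right tin at (0.589, -0.211).

Emit:
{"name": "apply_moves", "arguments": {
  "steps": [
    [[1,0,0,-6,0,0,0],[1,0,0,-12,0,0,0],[1,0,0,-20,0,0,0],[1,0,0,-22,0,0,0],[1,2,9,-20,0,0,0],[1,6,24,0,0,0,0],[1,11,42,0,0,0,0],[1,12,45,0,0,0,0],[1,11,42,0,0,0,0],[1,8,32,0,0,0,0],[1,5,19,0,0,0,0],[1,0,0,0,0,0,0]]
  ]
}}

```text
time_s: 20.2
tcp_pos: [0.5882, -0.2114, 0.1538]
ee_rot: [[1.0, -0.0, 0.0], [-0.0, -1.0, 0.0], [0.0, -0.0, -1.0]]
wrist_force: [-0.4, -0.2, -0.7]
gripper_width: 1.0
```

Emit:
{"name": "apply_moves", "arguments": {
  "steps": [
    [[1,0,0,10,0,0,0],[1,0,0,20,0,0,0],[1,0,0,20,0,0,0],[1,0,0,16,0,0,0],[1,0,0,10,0,0,0],[1,0,0,4,0,0,0],[1,0,0,0,0,0,0],[1,0,0,0,0,0,0]]
  ]
}}

```text
time_s: 21.2
tcp_pos: [0.5886, -0.2107, 0.0742]
ee_rot: [[1.0, 0.001, 0.001], [0.001, -1.0, -0.0], [0.001, 0.0, -1.0]]
wrist_force: [-0.2, 0.5, 0.1]
gripper_width: 1.0
```

Emit:
{"name": "apply_moves", "arguments": {
  "steps": [
    [[0,0,0,0,0,0,0],[0,0,0,0,0,0,0],[0,0,0,0,0,0,0],[0,0,0,0,0,0,0],[0,0,0,0,0,0,0],[0,0,0,0,0,0,0],[0,0,0,0,0,0,0],[0,0,0,0,0,0,0]]
  ]
}}

```text
time_s: 22.2
tcp_pos: [0.5885, -0.2117, 0.0744]
ee_rot: [[1.0, 0.001, 0.001], [0.001, -1.0, -0.001], [0.001, 0.001, -1.0]]
wrist_force: [-0.1, -4.8, 3.9]
gripper_width: 0.734
```

Emit:
{"name": "apply_moves", "arguments": {
  "steps": [
    [[0,0,0,-3,0,0,0],[0,0,0,-7,0,0,0],[0,0,0,-10,0,0,0],[0,0,0,-10,0,0,0],[0,0,0,-10,0,0,0],[0,0,0,-7,0,0,0],[0,0,0,-3,0,0,0],[0,0,0,0,0,0,0],[0,0,0,0,0,0,0],[0,0,0,0,0,0,0],[0,0,0,0,0,0,0],[0,0,0,0,0,0,0]]
  ]
}}

```text
time_s: 23.7
tcp_pos: [0.5881, -0.2106, 0.1234]
ee_rot: [[1.0, 0.001, -0.0], [0.001, -1.0, 0.0], [-0.0, -0.0, -1.0]]
wrist_force: [-0.4, 0.1, -7.3]
gripper_width: 0.73
```

```bash
python3 w.py
```

```text
[-0.111, 0.086, -7.413, -0.0, -45.876, 18.855, 4.517, 0.061, 0.0, 0.588, -0.211, 0.124, 0.732] [0.51 0.38 0.45]
```

Right is clearly the heaviest: 7.4 N against 4.1 and 2.9. I'll keep hold of it and raise it another 125 mm.

Emit:
{"name": "apply_moves", "arguments": {
  "steps": [
    [[0,0,0,-5,0,0,0],[0,0,0,-12,0,0,0],[0,0,0,-20,0,0,0],[0,0,0,-25,0,0,0],[0,0,0,-25,0,0,0],[0,0,0,-20,0,0,0],[0,0,0,-12,0,0,0],[0,0,0,-6,0,0,0],[0,0,0,0,0,0,0],[0,0,0,0,0,0,0],[0,0,0,0,0,0,0],[0,0,0,0,0,0,0]]
  ]
}}

```text
time_s: 25.6
tcp_pos: [0.588, -0.2106, 0.2481]
ee_rot: [[1.0, 0.001, -0.001], [0.001, -1.0, 0.0], [-0.001, -0.0, -1.0]]
wrist_force: [0.1, 0.4, -7.7]
gripper_width: 0.728
```

```bash
python3 w.py; python3 - <<'E'
from h import *
p=capture("scene"); im=p["color"][:,:,::-1].copy()
for q,z in(((.5325,.231),0),((.5325,.002),0),((.5885,-.211),.175)):
    cv2.polylines(im,[cv2.convexHull(np.int32(proj(p,cyl(*q,z))))],True,(0,255,0),1)
cv2.imwrite("pics/end.png",cv2.resize(im[100:300,150:450],None,fx=2.6,fy=2.6))
print(sense())
E
```

```text
[-0.06, 0.021, -7.425, -0.0, -43.278, 21.803, 5.227, 0.059, 0.0, 0.588, -0.211, 0.248, 0.729] [0.38 0.37 0.49]
{'time_s': 26.05, 'joints': array([-4.87969225e+00,  2.16843638e+01,  1.21610785e+00, -1.93310598e-03,
       -6.95326190e+01,  9.49476519e+01]), 'joint_velocities': array([ 0.03497049, -0.00289287,  0.03968191,  0.02777834,  0.08118934,
       -0.03659384]), 'effort': array([ 8.16696574e-04, -4.33027983e+01,  2.18235844e+01,  5.23054495e+00,
        6.14336436e-02,  1.73512010e-06]), 'tcp_pos': array([ 0.58810929, -0.2105809 ,  0.24855836]), 'ee_rot': array([[ 9.99999310e-01,  1.17432056e-03, -1.25274052e-05],
       [ 1.17432097e-03, -9.99999310e-01,  3.27936534e-05],
       [-1.24888863e-05, -3.28083420e-05, -9.99999999e-01]]), 'wrist_force': array([-1.0586133 , -0.45273631, -6.96820857]), 'moment': array([ 0.0058578 , -0.0048457 ,  0.02668636]), 'gripper_width': 0.7291671841586833}
```

View pics/end.png

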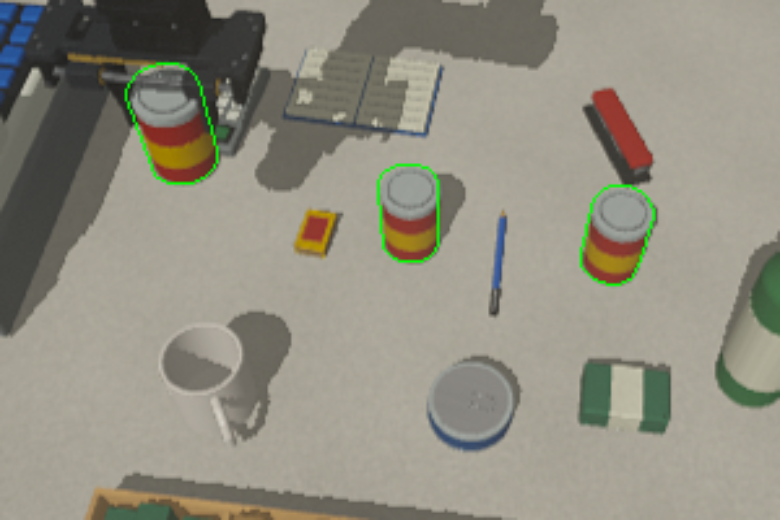

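The right tin at about (173,125) is held upright inside the outline predicted for 0.175 m. The middle tin at (410,213) and left tin at (617,235) stand inside their starting outlines, and the other goods look undisturbed. I'm handing in.

```bash
python3 -c "
from station import r
print(r.finish_job())"
```

```text
the job is handed in; nothing more can be done
None
```

I hefted the tins left, middle, right. The mean wrist loads were about 2.9 N, 4.1 N and 7.4 N, so the right tin is clearly the heaviest. I set the left and middle tins back where they stood and kept hold of the right one. I handed the job in at about 26 s of the 70 s allowed.

**Last checks before handing in:**
- **Held tin:** it is upright and still, with its base about 0.175 m above the counter. The grip is steady at the tin's diameter, and the load is steady at 7.4 N.
- **Other two tins:** in the scene picture both stand upright inside the outlines of their starting places.
- **Other goods:** they looked undisturbed, by eye only.

No check failed. The one disagreement was that the two cameras' tin positions differed by up to about 6 mm in x (for the left tin). That was within the gripper's clearance and did not affect the grasps.

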